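Clear the test box cover, swing it over its balance point and hold it just short of it

ROBOT

A 7-joint arm with a two-finger parallel gripper is mounted at the origin on the work surface. World frame = base frame: x ahead of the robot, y to its left, z up, the work surface at z = 0. Lengths are in m, angles in rad, forces in N, time in s.
With the tool pointing down it reaches from about 0.4 to 0.85 m from the base axis. Payload 10.4 kg.
Tool frame: the origin (TCP) lies midway between the tips of the shut fingers; the grasp point (between the pads) lies 19 mm behind it; z points along the fingers, x is the direction in which the jaws open and shut, and the axes are right-handed (so a half turn about z gives the same grasp; the last joint's range is limited). The gripper opens to 85 mm and grips with 20 to 120 N. Pads are 22 mm wide; open, the fingers measure 114 mm over their backs; the gripper's body (76 mm by 85 mm) begins 54 mm behind the grasp point. The pads swing forward as they close: fully open they stand 13 mm farther back than shut.
Start: joints at [1.305, 0.332, -0.065, 1.46, 0.022, 1.35, -0.088], TCP at [0.15, -0.607, 0.205] pointing down, gripper open.
Joint ranges: [-2.6, 2.6], [-0.5, 2.12], [-1.47, 1.34], [0.16, 2.42], [-1.27, 4.41], [0.06, 2.06], [-2.6, 2.6]. Speed limits (rad/s): [2.22, 2.22, 2.79, 2.79, 3.14, 3.14, 3.14].

INTERFACE

Orientations are given as a unit quaternion [x, y, z, w].
In Python, from workcell import monitor, eyes, ticket, models gives the robot as it stands.
- The arm moves only by the tool servo_tool, never from a script. Its argument "motion" is a list of rows, each a list of 7 numbers: the opening, from 0 (shut) to 1 (fully open), then the shift along the tool's x, y, z in m, then the turn, a rotation vector about the tool's x, y, z in degrees. In form: [[fingers, tx, ty, tz, rx, ry, rz], ...]. A call has 1 to 20 rows; each row is the pose to reach, as a shift and turn from the pose commanded when the call began, along the tool's axes at that moment; what a row does not reach only later rows make up. A row lasts 1/8 s, in which the tool goes at most 62.5 mm and 10.7 degrees, less where a joint would pass 70% of its speed; a pose out of reach is approached as far as the arm can. A call with a gripper value outside its range is refused whole. The fingers move at their own pace and stop on an object; "grip_force" is the grip in N (left out, the last holds). Time passes only in rows, so rows that repeat a pose let the fingers close. It gives the time, the measured TCP pose, the force and the opening at its end, in the units of the state.
- monitor.get_obs(): the state, without advancing time (a new reading comes with each control period).
- eyes.camera(name): name is "scene" or "top"; returns (picture, depth): 420x560x3 uint8, blue, green, red; 420x560 float32, m along the optical axis (not along the pixel's ray), 0 where there is no reading.
- eyes.camera_info(name): a dict with "intrinsics" (3x3 intrinsics, pixels), "extrinsics" (4x4, takes a point from world to camera coordinates). Camera axes: x right, y down, z forward; pixel columns grow to the right and rows downward; lengths in m; the calibration is good to about 2 mm. A picture is of the moment at which its call begins. camera_info takes no time and is no camera call.
- ticket.hand_in(): hands the job in, once; it reports no verdict.
Trained networks look in the newest picture that a camera, given by its name, has taken for a name from the list of things; names that differ only in an ending like _2 or _b are one class to them, and where a whole thing is asked for, a point or a joint stands for the part that bears it (a point fixed in the world has none). Each returns a list of dicts, best first, with "confidence" (0 to 1); they miss things now and then, are a little off and sometimes report something else, mostly with a low value. They report only what shows in the picture. A call takes as long as a camera call.
- models.boxes_of(camera, thing): "point" ([x, y, z] in m, in the coordinates of the camera as it stood for that picture, good to about 4 mm: the middle of the surface that is visible of it).
The state is a dict: "clock": time; "joint_pos": joint angles; "joint_velocities": joint speeds; "tau": joint torques, N m; "position": TCP position; "ee_rot": TCP orientation; "ft_force": force on the tool from outside, world axes, zero at the start; "torque": the same for the moment, N m; "grip_width": opening from 0.0 (shut) to 1.0 (fully open).
Only numpy, scipy, OpenCV 4.12 (cv2) and the standard library are available. Lean on these libraries where they do the work, as an engineer would, in place of code of your own. Each camera call takes 0.05 s, during which the arm holds its last target. There are 200 camera calls.

TASK

Take the small transformer off the cover of the test box and set it down gently, standing on its foot, on the work mat. Then lift the sprung cover by its handle bar past its balance point (about 54 degrees open) without letting it fly wide open, ease it back, and finish while still holding it just below the balance point, within some ten degrees of it, where it would drop shut by itself if you let go. Leave the multimeter, the wire spool and the screwdriver where they are.

Things in the scene. Friction and masses are not known exactly. Their poses are not given: they have to be found in the camera images.
- testbox: Fixed bare aluminium instrument case with a grey sheet cover, 200 mm (its x) by 240 mm (its y), 70 mm high without the cover; origin at the centre of its underside on the bench. Its -x side is the front (roughly towards the robot), its +x side carries the hinge. It never moves, but its place and yaw differ from start to start.
- cover (a joint): Opening angle of the test box cover, rad: 0 = shut, lying on the case; grows as the front edge rises; stops at 1.6. The cover is a flat plate 200 x 240 x 6 mm, 0.9 kg, with its underside in the hinge plane, partly carried by a spring without friction. Balance point at 0.95 rad: below it the cover falls shut (about 1 N upward at the bar lifts it from shut, fading to nothing at 0.95), above it the spring throws it open (pulling with up to about 2 N at the bar).
- cover_bar (a point): Middle of the cover's handle bar: a round steel bar, 10 mm thick, 130 mm long, parallel to the case's y axis, standing 45 mm ahead of the cover's front edge on two 10 mm arms at its ends, free to pass fingers between bar and cover. It lies in the cover's mid-plane, 245 mm from the hinge line and 3 mm above it when shut (73 mm above the bench), and swings with the cover: its x axis stays along the cover, from bar to hinge. The round bar may turn between the fingers.
- cover_hinge (a point): Point on the hinge axis, mid-width: the far (+x) top edge of the case, 100 mm behind the case's centre and 70 mm above the bench. The hinge axis is the case's y axis; opening turns the front edge up and towards the hinge.
- transformer_center (a point): Centre of the small loose transformer (half-way up): dark steel block 50 mm (its x) by 36 mm (its y) by 36 mm high on a 4 mm black foot, thin tan tape (seen only) on the ends (x, 55 mm long over it) and top, 40 mm high overall (41.5 mm with the tape); the centre is 20 mm above the underside of the foot. About 0.18 to 0.35 kg. It starts standing on the shut cover, whose top is 76 mm above the bench.
- mat: Fixed flat plain blue-grey work mat, 180 x 180 mm, 3 mm thick; origin at the centre of its underside, on the bench beside the test box (on either side).
- transformer: The same transformer, with its origin at the centre of the underside of its foot; z up when standing.
- multimeter: Bystander: black multimeter lying flat, 150 x 75 x 32 mm, origin under its centre.
- spool: Bystander: grey wire spool standing on its flange, 60 mm across, 50 mm high, origin under its centre.
- screwdriver: Bystander: screwdriver with a black handle lying flat on the bench at the robot's right, near the wire spool.

How it is judged:
On the way, in this order (a step that is already met when the one before it is completed fails the run):
1. the transformer stands on the mat, let go (x of transformer_center in the frame of mat between -0.075 and 0.075 m and y of transformer_center in the frame of mat between -0.075 and 0.075 m and z of transformer_center in the frame of mat between 0.017 and 0.029 m and angle between transformer_center's own z axis and vertical below 0.15 rad and contact force between transformer and the arm below 0.1 N and contact force between transformer and the fingers below 0.1 N and linear speed of transformer below 0.03 m/s), for 0.3 s.
2. the cover has been raised past its balance point (value of joint cover above 1 rad), for 0.1 s.
At the end, for the whole second after the job is handed in: The robot holds the cover still at 0.74 to 0.93 rad (balance 0.95), touching it, with nothing else propping it; the transformer stands upright (within 0.15 rad), at rest and let go, its centre within 75 mm of the mat's centre along each side of the mat (all of step 1 and value of joint cover between 0.74 and 0.93 rad and velocity of joint cover between -0.06 and 0.06 rad/s and (contact force between cover and the fingers above 0.1 N or contact force between cover and the arm above 0.1 N) and contact force between cover and multimeter below 0.05 N and contact force between cover and spool below 0.05 N and contact force between cover and screwdriver below 0.05 N and contact force between cover and transformer below 0.05 N); the arm keeps its last pose, push and grip.
It fails at once if the cover flies wide open (beyond 1.4 rad) (value of joint cover above 1.4 rad).
It fails at once if the transformer is dropped or slammed onto the mat (over 100 N, a fall of about 2 to 9 cm) (contact force between transformer and mat above 100 N).
It fails at once if the multimeter is shifted more than 30 mm (distance of multimeter from where it was at the start of the episode above 0.03 m).
It fails at once if the spool is shifted more than 30 mm (distance of spool from where it was at the start of the episode above 0.03 m).
It fails at once if the screwdriver is shifted more than 30 mm (distance of screwdriver from where it was at the start of the episode above 0.03 m).
It also fails if it takes over 59 s, if anything falls off the work surface, if the arm or the gripper's body presses on something with over 40 N, if the wrist force passes 120 N, or if a joint passes its speed limit or range.

## Working session

There is one attempt and no reset: what is moved stays moved. The work goes in short steps, Python scripts to look and compute and a tool call to move; the robot and the scene stay as the last step left them, time stands still between calls to the robot, and variables do not carry over. Pictures are saved under pics/ and viewed, about 8 in all and at most 12, crops included, and the job is handed in when it is done.

Besides the shell and the picture viewer there is one more tool, called after "Request:" by a JSON object that holds its "name" and its "arguments", one argument or row to a line. servo_tool: Moves the arm, as the interface text tells. Its arguments: {"type":"object","properties":{"motion":{"type":"array"},"grip_force":{"type":"number"}},"required":["motion"]}

```bash
mkdir -p pics; ls; cat > h.py <<'E'
import numpy as np, cv2
from workcell import monitor, eyes, ticket, models
from scipy.spatial.transform import Rotation as R
def cloud(n):
    im,d=eyes.camera(n); c=eyes.camera_info(n); K=np.array(c["intrinsics"]); T=np.linalg.inv(np.array(c["extrinsics"]))
    v,u=np.indices(d.shape); P=np.stack([(u-K[0,2])/K[0,0]*d,(v-K[1,2])/K[1,1]*d,d],-1)
    P=P@T[:3,:3].T+T[:3,3]; P[d==0]=np.nan
    return im,d,P,T
E
python3 - <<'E'
from h import *
print(monitor.get_obs())
ims=[]
for n in ("top","scene"):
    im,d,P,T=cloud(n); cv2.imwrite(f"pics/{n}0.png",im); np.save(f"{n}0.npy",P)
    print(n,T.round(3).tolist())
    for t in ("testbox","cover","cover_bar","transformer","mat","multimeter","spool","screwdriver"):
        r=models.boxes_of(n,t)
        print(t,[(round(x["confidence"],2),(T[:3,:3]@np.array(x["point"])+T[:3,3]).round(3).tolist()) for x in r[:2]])
E
```

```text
pics
{'clock': 0.0, 'joint_pos': array([ 1.30541743,  0.33286246, -0.06467472,  1.46097309,  0.02162634,
        1.3498627 , -0.0885019 ]), 'joint_velocities': array([-0.00308531, -0.00059846, -0.00035044,  0.00056685,  0.00111419,
        0.00092702,  0.00081774]), 'tau': array([ 8.22747206e-04, -6.25454521e+01,  4.97253437e-02, -3.91611171e+01,
        1.63256162e-02,  9.71406873e-03,  1.54428363e-07]), 'position': array([ 0.15012035, -0.60627743,  0.2039066 ]), 'ee_rot': array([ 7.87528393e-01, -6.16277968e-01, -5.84267526e-04, -3.94188782e-04]), 'ft_force': array([-0.27568622,  0.41748888, -0.12478194]), 'torque': array([-0.02296042, -0.0126486 ,  0.01987313]), 'grip_width': 1.001477552596489}
top [[-0.001, -0.99, 0.14, 0.373], [-1.0, -0.002, -0.016, 0.019], [0.016, -0.14, -0.99, 1.306], [0.0, 0.0, 0.0, 1.0]]
testbox [(0.66, [0.613, -0.164, 0.079])]
cover [(0.66, [0.615, -0.164, 0.074])]
cover_bar [(0.84, [0.619, -0.161, 0.078]), (0.75, [0.6, -0.191, 0.115])]
transformer [(0.67, [0.601, -0.197, 0.116])]
mat [(0.57, [0.612, 0.168, 0.003])]
multimeter [(0.85, [0.467, 0.434, 0.031]), (0.32, [0.603, -0.195, 0.116])]
spool [(0.61, [0.41, -0.429, 0.052])]
screwdriver [(0.91, [0.567, -0.425, 0.022])]
scene [[0.204, 0.686, -0.698, 1.593], [0.979, -0.138, 0.151, -0.193], [0.007, -0.714, -0.7, 1.119], [0.0, 0.0, 0.0, 1.0]]
testbox [(0.61, [0.664, -0.165, 0.073])]
cover [(0.89, [0.631, -0.164, 0.074])]
cover_bar []
transformer [(0.52, [0.623, -0.195, 0.115])]
mat [(0.98, [0.615, 0.162, 0.005])]
multimeter [(0.61, [0.481, 0.432, 0.033]), (0.34, [0.662, -0.164, 0.073])]
spool [(0.9, [0.421, -0.44, 0.05])]
screwdriver []
```

```bash
python3 - <<'E'
import numpy as np, cv2
for n in("top","scene"):
    P=np.load(n+"0.npy"); X,Y,Z=P[...,0],P[...,1],P[...,2]
    def rect(m,name):
        q=P[m][:,:2].astype(np.float32)
        if len(q)<20: print(n,name,len(q));return
        (c,s,a)=cv2.minAreaRect(q*1000); print(n,name,len(q),np.round(c,1),np.round(s,1),round(a,1),"z",np.median(P[m][:,2]).round(4))
    near=(X>.3)&(X<.85)&(Y>-.36)&(Y<.02)
    rect(near&(Z>.068)&(Z<.084)&(X>.48),"cover")
    rect(near&(Z>.107)&(Z<.13),"trafo top")
    rect(near&(Z>.06)&(Z<.084)&(X<.50),"bar")
    m=near&(Z>.06)&(Z<.084)
    for x in np.arange(.4,.78,.01):
        k=m&(abs(X-x)<.005)
        if n=="top" and k.any(): print(round(x,2),k.sum(),Y[k].min().round(3),Y[k].max().round(3),np.median(Z[k]).round(3))
E
```

```text
top cover 5867 [ 601.8 -170.4] [257.7 240.8] 9.8 z 0.076
top trafo top 274 [ 603.5 -198.3] [36.8 53.7] 89.4 z 0.1148
top bar 218 [ 481.6 -188.2] [ 33.4 141.5] 0.1 z 0.0768
0.46 2 -0.128 -0.125 0.076
0.47 55 -0.184 -0.122 0.077
0.48 98 -0.248 -0.12 0.076
0.49 48 -0.259 -0.12 0.078
0.5 33 -0.258 -0.065 0.076
0.51 88 -0.257 -0.065 0.076
0.52 147 -0.255 -0.062 0.075
0.53 247 -0.252 -0.06 0.076
0.54 256 -0.297 -0.059 0.076
0.55 340 -0.3 -0.057 0.076
0.56 271 -0.298 -0.057 0.075
0.57 344 -0.296 -0.054 0.076
0.58 240 -0.296 -0.052 0.076
0.59 279 -0.294 -0.052 0.076
0.6 226 -0.291 -0.049 0.076
0.61 273 -0.291 -0.046 0.076
0.62 230 -0.289 -0.046 0.076
0.63 271 -0.287 -0.043 0.076
0.64 259 -0.284 -0.043 0.076
0.65 317 -0.284 -0.04 0.076
0.66 285 -0.281 -0.038 0.076
0.67 305 -0.279 -0.038 0.077
0.68 289 -0.28 -0.035 0.076
0.69 301 -0.277 -0.032 0.076
0.7 290 -0.274 -0.032 0.076
0.71 235 -0.272 -0.053 0.076
0.72 164 -0.272 -0.084 0.076
0.73 78 -0.27 -0.181 0.076
0.74 41 -0.267 -0.211 0.075
scene cover 5264 [ 600.8 -169.7] [259.6 240.4] 9.9 z 0.0768
scene trafo top 231 [ 605.3 -198.2] [35.9 55.7] 88.4 z 0.1158
scene bar 201 [ 480.1 -168.5] [179.5  38.1] 89.5 z 0.0768
```

View pics/top0.png

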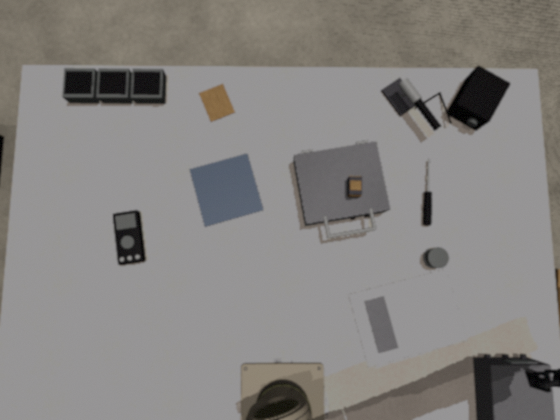

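View pics/scene0.png

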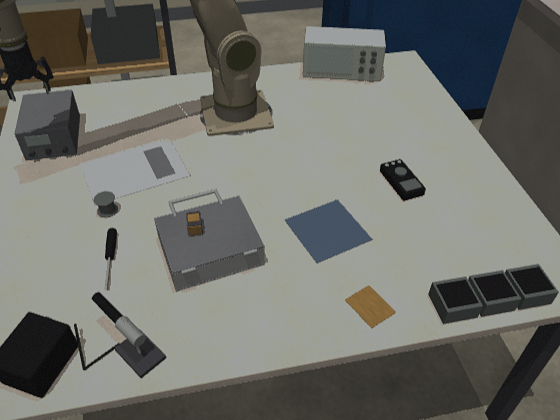

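The top view shows the cover at (342,183), the transformer on it at (355,187), the bar at (348,233) and the mat at (226,190). The box yaw is about 9.8°, and the transformer's long axis runs roughly along world x. The scene view agrees, and the path is clear.

```bash
cat >> h.py <<'E'
def down(phi,tilt=0):
    a=np.radians(phi); M=np.array([[np.cos(a),np.sin(a),0],[np.sin(a),-np.cos(a),0],[0,0,-1]]).T.T
    return R.from_matrix(M)*R.from_rotvec([0,tilt,0],degrees=True)
def rel(p,Rt):
    o=monitor.get_obs(); Rc=R.from_quat(o["ee_rot"])
    t=Rc.inv().apply(np.array(p)-o["position"]); r=(Rc.inv()*Rt).as_rotvec(degrees=True)
    print("at",o["position"].round(4),"rel",t.round(4),r.round(2))
E
python3 - <<'E'
from h import *
rel([.6045,-.198,.20],down(-91))
P=np.load("top0.npy");m=(abs(P[...,2])<.012)&(P[...,2]>-.003)
im=cv2.imread("pics/top0.png").astype(int); b=m&(im[...,0]-im[...,2]>18)&(abs(P[...,0]-.61)<.2)&(abs(P[...,1]-.165)<.15)
print(b.sum(),cv2.minAreaRect((P[b][:,:2]*1000).astype(np.float32)))
E
```

```text
at [ 0.1503 -0.6067  0.2048] rel [-0.2875 -0.5392  0.0047] [-0.000e+00 -1.000e-02  1.491e+01]
3291 ((611.433837890625, 167.39390563964844), (173.1558380126953, 173.32540893554688), 16.656997680664062)
```

Request:
{"name": "servo_tool", "arguments": {
  "motion": [
    [1, -0.029, -0.054, 0, 0, 0, 3],
    [1, -0.058, -0.108, 0, 0, 0, 6],
    [1, -0.086, -0.162, 0, 0, 0, 9],
    [1, -0.115, -0.216, 0, 0, 0, 12],
    [1, -0.144, -0.27, 0, 0, 0, 14.9],
    [1, -0.173, -0.324, 0, 0, 0, 14.9],
    [1, -0.201, -0.377, 0, 0, 0, 14.9],
    [1, -0.23, -0.431, 0, 0, 0, 14.9],
    [1, -0.259, -0.485, 0, 0, 0, 14.9],
    [1, -0.28, -0.525, 0.005, 0, 0, 14.9],
    [1, -0.2875, -0.539, 0.005, 0, 0, 14.9],
    [1, -0.2875, -0.539, 0.005, 0, 0, 14.9],
    [1, -0.2875, -0.539, 0.005, 0, 0, 14.9]
  ],
  "grip_force": 40
}}

```text
clock: 2.52
position: [0.6034, -0.2001, 0.1999]
ee_rot: [-0.7, 0.714, -0.0, -0.001]
ft_force: [0.4, -0.8, 0.1]
grip_width: 1.001
```

```bash
python3 - <<'E'
from h import *
rel([.6045,-.198,.084],down(-91)); print(monitor.get_obs()["clock"],monitor.get_obs()["joint_pos"].round(2))
im,d,P,T=cloud("scene"); cv2.imwrite("pics/s1.png",cv2.resize(im[130:330,100:320],None,fx=3,fy=3)[:600])
m=(P[...,2]>.107)&(P[...,2]<.13)&(abs(P[...,0]-.6)<.06)&(abs(P[...,1]+.2)<.06)
print(m.sum(),cv2.minAreaRect((P[m][:,:2]*1000).astype(np.float32)))
E
```

```text
at [ 0.6034 -0.2001  0.1999] rel [-0.0023 -0.0011  0.1159] [ 0.01 -0.07 -0.13]
2.525 [ 0.55  0.39 -0.39  1.42  0.15  1.36 -1.44]
227 ((606.1314086914062, -198.19236755371094), (35.88506317138672, 60.250732421875), 88.49620819091797)
```

View pics/s1.png

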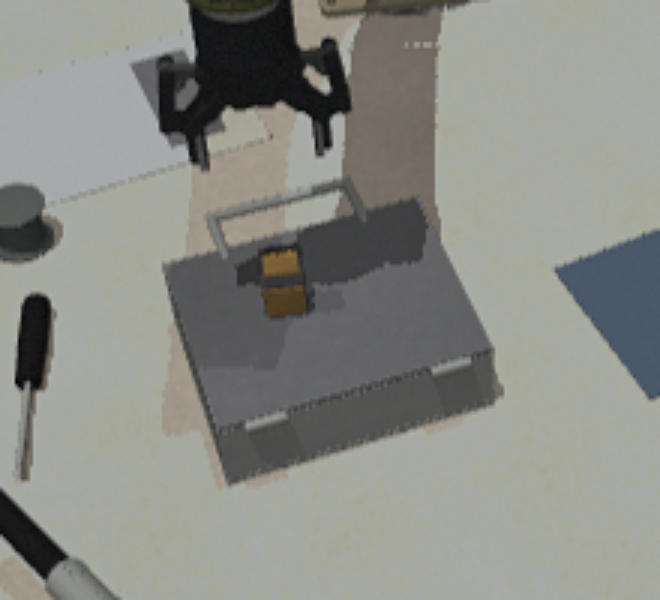

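The crop shows the open fingers at (200,150) and (322,150) straddling the transformer at (285,283). I'll go down and grip.

Request:
{"name": "servo_tool", "arguments": {
  "motion": [
    [1, -0.002, -0.001, 0.03, 0, 0, 0],
    [1, -0.002, -0.001, 0.06, 0, 0, 0],
    [1, -0.002, -0.001, 0.085, 0, 0, 0],
    [1, -0.002, -0.001, 0.105, 0, 0, 0],
    [1, -0.002, -0.001, 0.115, 0, 0, 0],
    [1, -0.002, -0.001, 0.115, 0, 0, 0],
    [0.3, -0.002, -0.001, 0.115, 0, 0, 0],
    [0.3, -0.002, -0.001, 0.115, 0, 0, 0],
    [0, -0.002, -0.001, 0.115, 0, 0, 0],
    [0, -0.002, -0.001, 0.115, 0, 0, 0],
    [0, -0.002, -0.001, 0.115, 0, 0, 0],
    [0, -0.002, -0.001, 0.115, 0, 0, 0]
  ],
  "grip_force": 50
}}

```text
clock: 4.08
position: [0.608, -0.1983, 0.0899]
ee_rot: [-0.7, 0.714, -0.004, 0.001]
ft_force: [-5.9, -2.6, 30.9]
grip_width: 0.115
```

```bash
python3 - <<'E'
from h import *
o=monitor.get_obs();print(o["grip_width"],o["position"],o["ft_force"])
im,d,P,T=cloud("scene"); im2,d2,P2,T2=cloud("top")
cv2.imwrite("pics/s2.png",np.hstack([cv2.resize(im[150:300,130:280],(400,400)),cv2.resize(im2[130:250,290:410],(400,400))]))
E
```

```text
0.11498278897124059 [ 0.60804241 -0.19826666  0.08987666] [-5.8563895  -2.56973648 30.85772959]
```

View pics/s2.png

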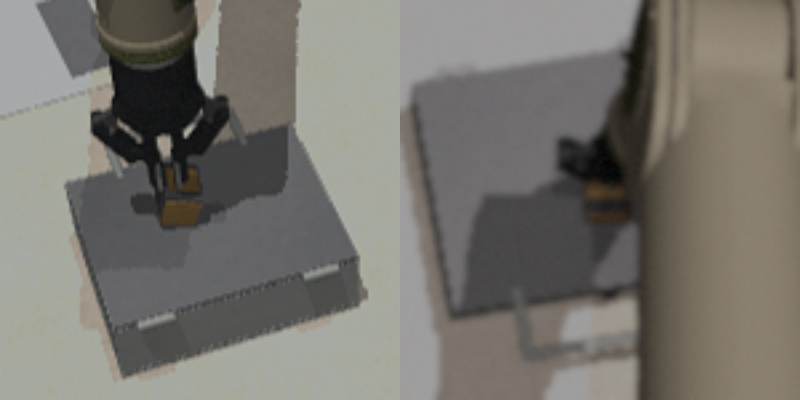

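```bash
python3 - <<'E'
from h import *
im,d,P,T=cloud("scene")
c=im[195:245,170:230]; cv2.imwrite("pics/s3.png",cv2.resize(c,(720,600),interpolation=cv2.INTER_CUBIC))
for v in range(198,240,2): print(v,[("%d,%d,%d"%tuple((P[v,u]*1000).round())) for u in range(186,210,3)])
E
```

```text
198 ['622,-209,206', '621,-201,203', '616,-194,197', '621,-187,201', '623,-180,202', '413,-168,1', '600,-165,176', '622,-158,196']
200 ['624,-209,201', '619,-202,195', '422,-195,7', '623,-188,196', '621,-181,193', '601,-173,172', '601,-166,170', '621,-159,188']
202 ['624,-210,195', '422,-205,0', '431,-196,7', '622,-188,188', '625,-181,190', '609,-174,173', '621,-167,183', '619,-159,180']
204 ['621,-211,185', '435,-206,5', '437,-197,4', '627,-189,186', '621,-182,179', '613,-174,170', '623,-167,178', '615,-160,169']
206 ['616,-212,173', '604,-205,160', '440,-198,0', '617,-190,170', '621,-183,172', '612,-175,162', '620,-168,168', '524,-157,73']
208 ['623,-212,173', '618,-205,166', '522,-198,71', '614,-190,160', '620,-183,164', '527,-174,71', '528,-166,71', '534,-158,76']Traceback (most recent call last):
  File "<stdin>", line 4, in <module>
ValueError: cannot convert float NaN to integer
```

View pics/s3.png

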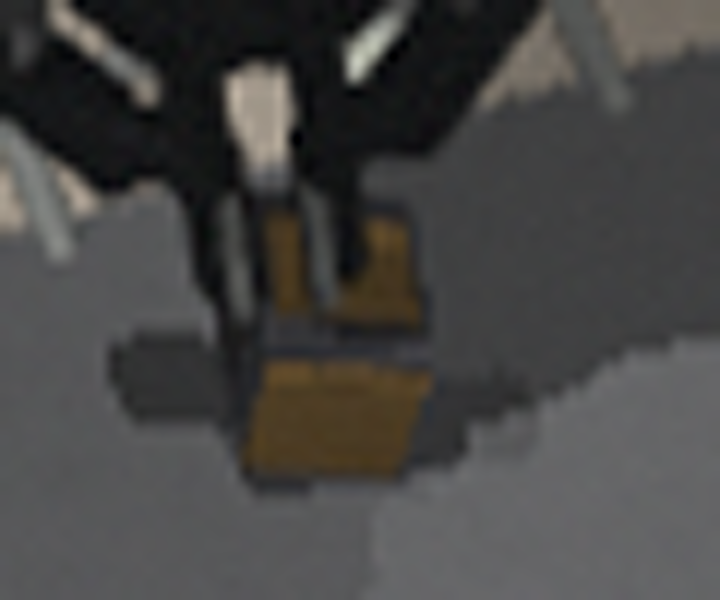

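The close-up shows the right finger at (330,270) pressing on top of a slightly tilted transformer, with the left finger at its -y side at (230,330). I'll relieve the force, open and re-measure.

Request:
{"name": "servo_tool", "arguments": {
  "motion": [
    [0.115, 0, 0, -0.003, 0, 0, 0],
    [0.2, 0, 0, -0.004, 0, 0, 0],
    [0.4, 0, 0, -0.004, 0, 0, 0],
    [0.7, 0, 0, -0.006, 0, 0, 0],
    [1, 0, 0, -0.01, 0, 0, 0],
    [1, 0, 0, -0.02, 0, 0, 0],
    [1, 0, 0, -0.05, 0, 0, 0],
    [1, 0, 0, -0.09, 0, 0, 0],
    [1, 0, 0, -0.12, 0, 0, 0],
    [1, 0, 0, -0.12, 0, 0, 0]
  ],
  "grip_force": 20
}}

```text
clock: 5.48
position: [0.6068, -0.1962, 0.2082]
ee_rot: [-0.701, 0.713, -0.002, 0.001]
ft_force: [0.2, -0.2, -0.6]
grip_width: 0.999
```

```bash
python3 - <<'E'
from h import *
o=monitor.get_obs();print(o["clock"],o["grip_width"],o["position"],o["ft_force"])
im,d,P,T=cloud("scene"); im2,d2,P2,T2=cloud("top")
for n,p in(("s",P),("t",P2)):
    for lo,hi in((.107,.13),(.08,.107)):
        m=(p[...,2]>lo)&(p[...,2]<hi)&(abs(p[...,0]-.6)<.07)&(abs(p[...,1]+.2)<.07)
        if m.sum()>5: print(n,lo,m.sum(),np.median(p[m],0).round(4),np.percentile(p[m],[2,98],axis=0).round(3).tolist(),cv2.minAreaRect((p[m][:,:2]*1000).astype(np.float32)))
cv2.imwrite("pics/s4.png",cv2.resize(im[170:250,150:260],(770,560),interpolation=cv2.INTER_CUBIC))
E
```

```text
5.475 0.9990305469137384 [ 0.60683017 -0.19620164  0.20824805] [ 0.24092067 -0.20104575 -0.6372591 ]
s 0.107 231 [ 0.6101 -0.1983  0.1157] [[0.578, -0.216, 0.108], [0.631, -0.181, 0.121]] ((605.0618286132812, -198.28382873535156), (35.89305114746094, 58.32456588745117), 88.6584701538086)
s 0.08 241 [ 0.6275 -0.1968  0.0816] [[0.535, -0.259, 0.08], [0.667, -0.132, 0.105]] ((601.012451171875, -196.8447265625), (132.93704223632812, 137.1754913330078), 89.93310546875)
t 0.107 273 [ 0.6029 -0.1978  0.1151] [[0.577, -0.216, 0.109], [0.629, -0.18, 0.122]] ((603.6863403320312, -198.5316925048828), (36.9749870300293, 54.439632415771484), 87.97954559326172)
t 0.08 108 [ 0.582  -0.1806  0.0812] [[0.537, -0.236, 0.08], [0.659, -0.133, 0.107]] ((597.8115844726562, -186.8303680419922), (131.385986328125, 108.7800064086914), 1.5787231922149658)
```

View pics/s4.png

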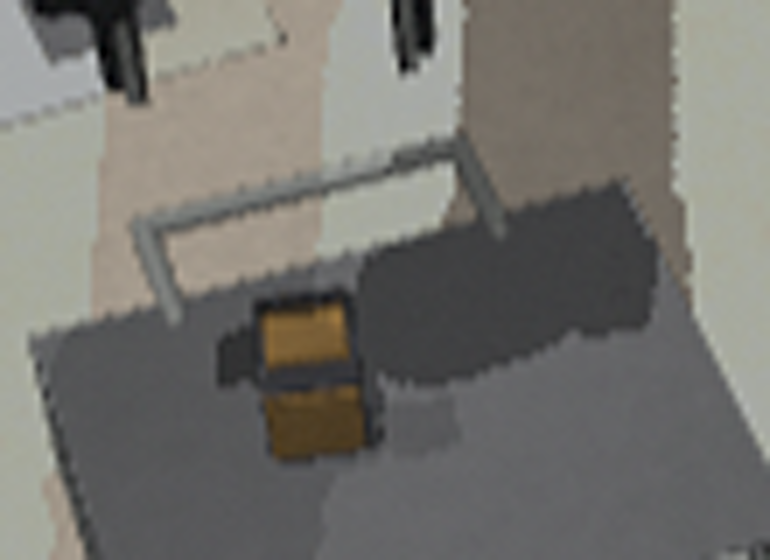

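```bash
python3 - <<'E'
from h import *
im,d,P,T=cloud("scene")
m=(P[...,2]>.15)&(P[...,2]<.30)&(abs(P[...,0]-.607)<.05)&(abs(P[...,1]+.196)<.075)
q=P[m]; print(len(q))
for s,name in((q[:,1]<-.22,"-y"),(q[:,1]>-.17,"+y")):
    a=q[s]; a=a[np.argsort(a[:,2])]; print(name,(a[:25:3]*1000).round().tolist())
    for z in np.arange(.2,.26,.01):
        b=a[abs(a[:,2]-z)<.005]
        if len(b): print(round(z,2),len(b),b.min(0).round(3),b.max(0).round(3))
E
```

```text
298
-y [[615.0, -241.0, 251.0], [612.0, -250.0, 253.0], [614.0, -245.0, 255.0], [609.0, -247.0, 256.0], [612.0, -252.0, 257.0], [611.0, -251.0, 259.0], [604.0, -239.0, 260.0], [609.0, -239.0, 262.0], [614.0, -239.0, 263.0]]
0.25 8 [ 0.606 -0.25   0.251] [ 0.617 -0.24   0.255]
+y [[615.0, -148.0, 247.0], [614.0, -150.0, 250.0], [618.0, -148.0, 253.0], [616.0, -150.0, 255.0], [618.0, -148.0, 257.0], [614.0, -150.0, 260.0], [618.0, -153.0, 261.0], [614.0, -145.0, 262.0], [617.0, -152.0, 263.0]]
0.25 10 [ 0.599 -0.154  0.247] [ 0.618 -0.143  0.255]
```

The depth data put the open fingertips at z≈0.249 with the reported TCP at 0.208. The failed press on the transformer top (z≈0.117 with TCP at 0.090) gives the same answer: the real fingertips sit about 27 mm behind the reported TCP. I'll correct for that.

```bash
python3 - <<'E'
from h import *
rel([.6045,-.1985,.054],down(-91.5))
E
```

```text
at [ 0.605  -0.196   0.2041] rel [0.0026 0.0003 0.1501] [0.06 0.01 0.51]
```

Request:
{"name": "servo_tool", "arguments": {
  "motion": [
    [1, 0.002, 0, 0.04, 0, 0, 0],
    [1, 0.002, 0, 0.08, 0, 0, 0],
    [1, 0.002, 0, 0.11, 0, 0, 0],
    [1, 0.002, 0, 0.13, 0, 0, 0],
    [1, 0.002, 0, 0.142, 0, 0, 0],
    [1, 0.002, 0, 0.148, 0, 0, 0],
    [1, 0.002, 0, 0.148, 0, 0, 0],
    [1, 0.002, 0, 0.148, 0, 0, 0]
  ]
}}

```text
clock: 6.62
position: [0.606, -0.1982, 0.0577]
ee_rot: [-0.701, 0.713, -0.001, 0.0]
ft_force: [0.5, -0.3, 0.2]
grip_width: 0.996
```

Request:
{"name": "servo_tool", "arguments": {
  "motion": [
    [0.6, 0, 0, 0, 0, 0, 0],
    [0.5, 0, 0, 0, 0, 0, 0],
    [0.4, 0, 0, 0, 0, 0, 0],
    [0.3, 0, 0, 0, 0, 0, 0],
    [0.3, 0, 0, 0, 0, 0, 0],
    [0.3, 0, 0, 0, 0, 0, 0],
    [0.3, 0, 0, 0, 0, 0, 0]
  ],
  "grip_force": 40
}}

```text
clock: 7.5
position: [0.6054, -0.1981, 0.0569]
ee_rot: [-0.701, 0.713, -0.0, 0.0]
ft_force: [-1.8, -0.2, 4.9]
grip_width: 0.412
```

The opening of 0.412 is about 35 mm, so it has hold of the transformer. Next I lift it and carry it to the mat.

Request:
{"name": "servo_tool", "arguments": {
  "motion": [
    [0.2, 0, 0, -0.01, 0, 0, 0],
    [0.2, 0, 0, -0.03, 0, 0, 0],
    [0.2, 0, 0, -0.06, 0, 0, 0],
    [0.2, 0, 0, -0.09, 0, 0, 0],
    [0.2, 0, 0, -0.1, 0, 0, 0],
    [0.2, 0, 0, -0.1, 0, 0, 0]
  ],
  "grip_force": 50
}}

```text
clock: 8.25
position: [0.6056, -0.1981, 0.1573]
ee_rot: [-0.701, 0.713, -0.001, 0.0]
ft_force: [-0.3, 0.6, -2.9]
grip_width: 0.412
```

```bash
python3 - <<'E'
from h import *
o=monitor.get_obs();print(o["grip_width"],o["ft_force"]); rel([.612,.167,.157],down(-91.5))
im,d,P,T=cloud("scene")
tan=(im[...,2].astype(int)-im[...,0]>50)&(P[...,2]>.08)&(abs(P[...,0]-.6)<.07)&(abs(P[...,1]+.2)<.07)
print(tan.sum(),np.percentile(P[tan],[5,50,95],axis=0).round(3).tolist())
E
```

```text
0.4121564954835867 [-0.34679168  0.57920661 -2.92705606]
at [ 0.6056 -0.1981  0.1573] rel [-3.651e-01 -1.000e-04  1.000e-04] [-0.06 -0.02  0.51]
6 [[0.628, -0.211, 0.208], [0.63, -0.199, 0.21], [0.633, -0.188, 0.212]]
```

Request:
{"name": "servo_tool", "arguments": {
  "motion": [
    [0.2, -0.02, 0, 0, 0, 0, 0],
    [0.2, -0.06, 0, 0, 0, 0, 0],
    [0.2, -0.105, 0, 0, 0, 0, 0],
    [0.2, -0.15, 0, 0, 0, 0, 0],
    [0.2, -0.195, 0, 0, 0, 0, 0],
    [0.2, -0.24, 0, 0, 0, 0, 0],
    [0.2, -0.285, 0, 0, 0, 0, 0],
    [0.2, -0.325, 0, 0, 0, 0, 0],
    [0.2, -0.355, 0, 0.01, 0, 0, 0],
    [0.2, -0.365, 0, 0.03, 0, 0, 0],
    [0.2, -0.365, 0, 0.065, 0, 0, 0],
    [0.2, -0.365, 0, 0.1, 0, 0, 0],
    [0.2, -0.365, 0, 0.13, 0, 0, 0],
    [0.2, -0.365, 0, 0.15, 0, 0, 0],
    [0.2, -0.365, 0, 0.16, 0, 0, 0],
    [0.2, -0.365, 0, 0.16, 0, 0, 0]
  ]
}}

```text
clock: 10.3
position: [0.6115, 0.1668, -0.0036]
ee_rot: [-0.701, 0.713, 0.0, -0.0]
ft_force: [1.3, -0.0, -2.8]
grip_width: 0.417
```

```bash
python3 - <<'E'
from h import *
o=monitor.get_obs();print(o["position"],o["grip_width"],o["ft_force"])
im,d,P,T=cloud("scene")
cv2.imwrite("pics/s5.png",cv2.resize(im[150:280,260:400],(700,650))[:600])
E
```

```text
[ 0.61147879  0.16677493 -0.00359989] 0.4172678154752884 [ 1.31467695 -0.00923471 -2.83823164]
```

View pics/s5.png

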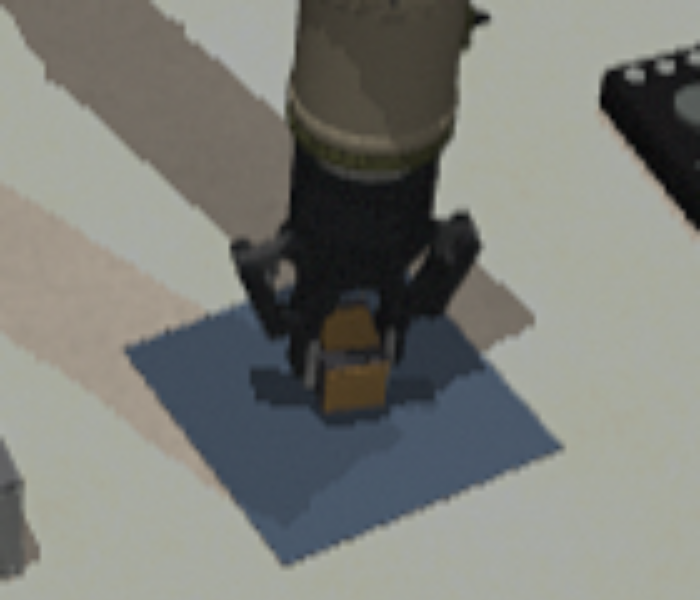

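The transformer at (352,370) is held upright between the fingers, about 12 mm above the middle of the mat. I'll lower it slowly.

Request:
{"name": "servo_tool", "arguments": {
  "motion": [
    [0.2, 0, 0, 0.004, 0, 0, 0],
    [0.2, 0, 0, 0.007, 0, 0, 0],
    [0.2, 0, 0, 0.009, 0, 0, 0],
    [0.2, 0, 0, 0.01, 0, 0, 0],
    [0.2, 0, 0, 0.011, 0, 0, 0],
    [0.2, 0, 0, 0.011, 0, 0, 0]
  ]
}}

```text
clock: 11.1
position: [0.6117, 0.1669, -0.0144]
ee_rot: [-0.701, 0.713, -0.0, -0.0]
ft_force: [-0.9, -0.4, -1.6]
grip_width: 0.415
```

Request:
{"name": "servo_tool", "arguments": {
  "motion": [
    [0.2, 0, 0, 0.001, 0, 0, 0],
    [0.2, 0, 0, 0.002, 0, 0, 0],
    [0.2, 0, 0, 0.002, 0, 0, 0]
  ]
}}

```text
clock: 11.48
position: [0.6118, 0.1669, -0.0158]
ee_rot: [-0.701, 0.713, -0.0, 0.0]
ft_force: [-3.5, -0.6, 4.3]
grip_width: 0.411
```

Request:
{"name": "servo_tool", "arguments": {
  "motion": [
    [0.45, 0, 0, 0, 0, 0, 0],
    [0.6, 0, 0, 0, 0, 0, 0],
    [0.9, 0, 0, 0, 0, 0, 0],
    [1, 0, 0, 0, 0, 0, 0],
    [1, 0, 0, 0, 0, 0, 0],
    [1, 0, 0, -0.03, 0, 0, 0],
    [1, 0, 0, -0.08, 0, 0, 0],
    [1, 0, 0, -0.14, 0, 0, 0],
    [1, 0, 0, -0.18, 0, 0, 0],
    [1, 0, 0, -0.18, 0, 0, 0]
  ]
}}

```text
clock: 12.72
position: [0.6134, 0.1677, 0.1677]
ee_rot: [-0.701, 0.713, -0.002, 0.003]
ft_force: [-0.4, 0.2, -0.2]
grip_width: 0.996
```

```bash
python3 - <<'E'
from h import *
im,d,P,T=cloud("scene"); im2,d2,P2,T2=cloud("top")
for p in(P,P2):
    m=(p[...,2]>.035)&(p[...,2]<.06)&(abs(p[...,0]-.61)<.08)&(abs(p[...,1]-.167)<.08)
    if m.sum()>5: print(m.sum(),np.median(p[m],0).round(4),cv2.minAreaRect((p[m][:,:2]*1000).astype(np.float32)))
# refine box pose from initial clouds: plate points
for n in("top","scene"):
    q=np.load(n+"0.npy").reshape(-1,3); q=q[(q[:,2]>.07)&(q[:,2]<.082)&(q[:,0]>.44)&(q[:,0]<.8)&(q[:,1]<0)&(q[:,1]>-.33)]
    for yaw in (9,9.5,10,10.5):
        a=np.radians(yaw); u=q[:,0]*np.cos(a)+q[:,1]*np.sin(a); v=-q[:,0]*np.sin(a)+q[:,1]*np.cos(a)
        k=(u<.49) 
        h=np.histogram(u,bins=np.arange(.41,.46,.004))[0]
        print(n,yaw,"u",np.percentile(u,[.1,99.8]).round(4),"v",np.percentile(v,[.2,99.8]).round(4),"uhist",h.tolist())
o=monitor.get_obs();print(o["position"],o["clock"])
E
```

```text
209 [0.6145 0.1645 0.0438] ((608.5533447265625, 165.62225341796875), (37.40306091308594, 60.326698303222656), 86.81233978271484)
top 9 u [0.4388 0.6944] v [-0.3816 -0.1418] uhist [0, 0, 0, 0, 0, 0, 0, 61, 70, 43, 10, 10]
top 9.5 u [0.4367 0.6917] v [-0.3865 -0.1473] uhist [0, 0, 0, 0, 0, 0, 32, 71, 63, 14, 10, 12]
top 10 u [0.4342 0.6895] v [-0.3916 -0.1524] uhist [0, 0, 0, 0, 0, 2, 71, 69, 32, 11, 11, 12]
top 10.5 u [0.4318 0.6874] v [-0.3968 -0.1573] uhist [0, 0, 0, 0, 0, 45, 69, 57, 11, 10, 10, 11]
scene 9 u [0.4369 0.6949] v [-0.3813 -0.1421] uhist [0, 0, 0, 0, 0, 1, 15, 39, 81, 35, 8, 4]
scene 9.5 u [0.4345 0.6923] v [-0.3863 -0.1475] uhist [0, 0, 0, 0, 0, 4, 27, 75, 55, 15, 6, 7]
scene 10 u [0.4323 0.6897] v [-0.3914 -0.1526] uhist [0, 0, 0, 0, 1, 17, 49, 76, 30, 9, 2, 11]
scene 10.5 u [0.4295 0.6874] v [-0.3967 -0.1574] uhist [0, 0, 0, 0, 10, 29, 77, 51, 12, 4, 8, 9]
[0.61160141 0.16676273 0.16351632] 12.825
```

The transformer stands on the mat: its top is at z=0.044 and its centre is near (0.609, 0.166). On to the bar.

```bash
python3 - <<'E'
from h import *
rel([.4817,-.1907,.14],down(9.75)); print(monitor.get_obs()["joint_pos"].round(2))
E
```

```text
at [0.6116 0.1668 0.1635] rel [0.3596 0.1237 0.0236] [ 0.0000e+00 -2.0000e-02 -1.0074e+02]
[ 0.07  0.43 -0.54  1.47  0.22  1.31 -2.08]
```

Request:
{"name": "servo_tool", "arguments": {
  "motion": [
    [1, 0.02, 0.007, 0, 0, 0, -9],
    [1, 0.05, 0.018, 0, 0, 0, -18],
    [1, 0.085, 0.03, 0, 0, 0, -27],
    [1, 0.12, 0.042, 0, 0, 0, -36],
    [1, 0.155, 0.054, 0, 0, 0, -45],
    [0.8, 0.19, 0.066, 0, 0, 0, -54],
    [0.5, 0.225, 0.078, 0, 0, 0, -63],
    [0.5, 0.26, 0.09, 0, 0, 0, -72],
    [0.5, 0.295, 0.102, 0, 0, 0, -81],
    [0.5, 0.325, 0.112, 0.01, 0, 0, -90],
    [0.5, 0.35, 0.12, 0.02, 0, 0, -98],
    [0.5, 0.3595, 0.1235, 0.0235, 0, 0, -100.7],
    [0.5, 0.3595, 0.1235, 0.0235, 0, 0, -100.7],
    [0.5, 0.3595, 0.1235, 0.0235, 0, 0, -100.7]
  ]
}}

```text
clock: 14.58
position: [0.482, -0.1896, 0.1398]
ee_rot: [0.996, 0.084, -0.0, -0.0]
ft_force: [-0.3, 0.1, 0.8]
grip_width: 0.5
```

```bash
python3 - <<'E'
from h import *
rel([.4817,-.1907,.030],down(9.75)); print(monitor.get_obs()["joint_pos"].round(2),monitor.get_obs()["grip_width"])
im,d,P,T=cloud("scene"); 
cv2.imwrite("pics/s6.png",cv2.resize(im[120:250,130:270],(700,650))[:600])
E
```

```text
at [ 0.482  -0.1896  0.1398] rel [-0.0004  0.0011  0.1098] [-0.04  0.03 -0.06]
[ 0.84  0.2  -0.61  1.8   0.12  1.18  0.36] 0.5004747073660732
```

View pics/s6.png

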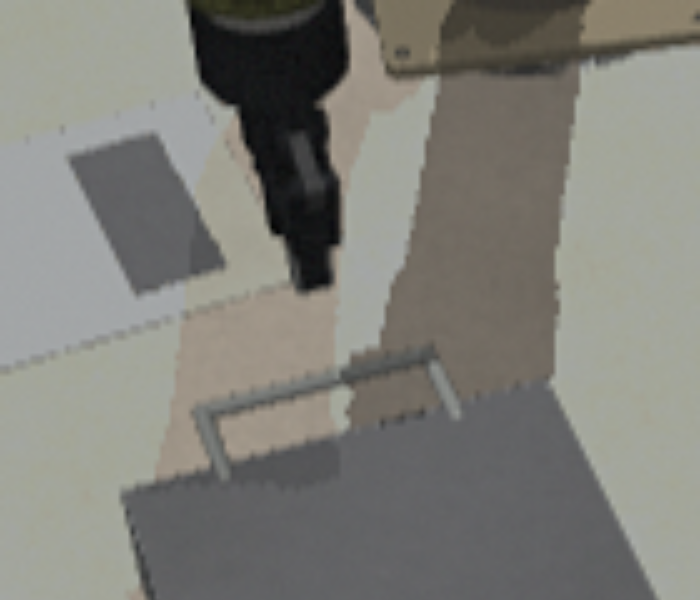

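The fingertips at (312,285) are over the middle of the bar, near (318,380). I'll descend and close on it.

Request:
{"name": "servo_tool", "arguments": {
  "motion": [
    [0.5, 0, 0.001, 0.02, 0, 0, 0],
    [0.5, 0, 0.001, 0.045, 0, 0, 0],
    [0.5, 0, 0.001, 0.07, 0, 0, 0],
    [0.5, 0, 0.001, 0.085, 0, 0, 0],
    [0.5, 0, 0.001, 0.1, 0, 0, 0],
    [0.5, 0, 0.001, 0.109, 0, 0, 0],
    [0.5, 0, 0.001, 0.109, 0, 0, 0]
  ]
}}

```text
clock: 15.5
position: [0.482, -0.1913, 0.0309]
ee_rot: [0.996, 0.085, -0.0, -0.0]
ft_force: [0.0, 0.5, -0.1]
grip_width: 0.498
```

Request:
{"name": "servo_tool", "arguments": {
  "motion": [
    [0.3, 0, 0, 0, 0, 0, 0],
    [0.2, 0, 0, 0, 0, 0, 0],
    [0.12, 0, 0, 0, 0, 0, 0],
    [0.05, 0, 0, 0, 0, 0, 0],
    [0.05, 0, 0, 0, 0, 0, 0],
    [0.05, 0, 0, 0, 0, 0, 0]
  ],
  "grip_force": 30
}}

```text
clock: 16.25
position: [0.4778, -0.1924, 0.0304]
ee_rot: [0.996, 0.084, -0.004, -0.0]
ft_force: [-16.0, -1.2, 7.5]
grip_width: 0.102
```

The bar is gripped (opening 0.102, about 9 mm). I'll work out the arc rows for the lift.

```bash
cat >> h.py <<'E'
def arc(t0,t1,n,g=.05,fx=0):
    f=lambda t:np.array([-.245*np.cos(t)+.003*np.sin(t),.245*np.sin(t)+.003*np.cos(t)])
    for i in range(1,n+1):
        d=f(t0+(t1-t0)*i/n)-f(t0); print([g,round(d[0]+fx,3),0,round(-d[1],3),0,0,0],end=", ")
    print()
E
python3 - <<'E'
from h import *
arc(0,.6,14,fx=-.004)
E
```

```text
[0.05, np.float64(-0.004), 0, np.float64(-0.01), 0, 0, 0], [0.05, np.float64(-0.003), 0, np.float64(-0.021), 0, 0, 0], [0.05, np.float64(-0.002), 0, np.float64(-0.031), 0, 0, 0], [0.05, np.float64(0.0), 0, np.float64(-0.042), 0, 0, 0], [0.05, np.float64(0.002), 0, np.float64(-0.052), 0, 0, 0], [0.05, np.float64(0.005), 0, np.float64(-0.062), 0, 0, 0], [0.05, np.float64(0.008), 0, np.float64(-0.072), 0, 0, 0], [0.05, np.float64(0.011), 0, np.float64(-0.082), 0, 0, 0], [0.05, np.float64(0.015), 0, np.float64(-0.092), 0, 0, 0], [0.05, np.float64(0.019), 0, np.float64(-0.102), 0, 0, 0], [0.05, np.float64(0.024), 0, np.float64(-0.111), 0, 0, 0], [0.05, np.float64(0.029), 0, np.float64(-0.12), 0, 0, 0], [0.05, np.float64(0.035), 0, np.float64(-0.129), 0, 0, 0], [0.05, np.float64(0.04), 0, np.float64(-0.138), 0, 0, 0],
```

Request:
{"name": "servo_tool", "arguments": {
  "motion": [
    [0.05, -0.004, 0, 0, 0, 0, 0],
    [0.05, -0.004, 0, -0.01, 0, 0, 0],
    [0.05, -0.003, 0, -0.021, 0, 0, 0],
    [0.05, -0.002, 0, -0.031, 0, 0, 0],
    [0.05, 0, 0, -0.042, 0, 0, 0],
    [0.05, 0.002, 0, -0.052, 0, 0, 0],
    [0.05, 0.005, 0, -0.062, 0, 0, 0],
    [0.05, 0.008, 0, -0.072, 0, 0, 0],
    [0.05, 0.011, 0, -0.082, 0, 0, 0],
    [0.05, 0.015, 0, -0.092, 0, 0, 0],
    [0.05, 0.019, 0, -0.102, 0, 0, 0],
    [0.05, 0.024, 0, -0.111, 0, 0, 0],
    [0.05, 0.029, 0, -0.12, 0, 0, 0],
    [0.05, 0.035, 0, -0.129, 0, 0, 0],
    [0.05, 0.04, 0, -0.138, 0, 0, 0],
    [0.05, 0.04, 0, -0.138, 0, 0, 0]
  ]
}}

```text
clock: 18.25
position: [0.5205, -0.185, 0.1705]
ee_rot: [0.996, 0.084, -0.001, 0.0]
ft_force: [-13.2, -1.4, 7.7]
grip_width: 0.099
```

```bash
cat >> h.py <<'E'
def ang(show=0):
    out=[]
    for n in("top","scene"):
        im,d,P,T=cloud(n); q=P.reshape(-1,3); a=np.radians(9.75)
        u=q[:,0]*np.cos(a)+q[:,1]*np.sin(a); v=-q[:,0]*np.sin(a)+q[:,1]*np.cos(a); z=q[:,2]
        k=(abs(v+.27)<.118)&(u>.5)&(u<.70)&(z>.085)&(z<.30)
        u,z,v=u[k],z[k],v[k]
        # robust line fit u-z with RANSAC-like cv2.fitLine
        pts=np.stack([u,z],1).astype(np.float32); best=None; rng=np.random.default_rng(0)
        for _ in range(300):
            i,j=rng.integers(0,len(pts),2); dd=pts[j]-pts[i]; L=np.hypot(*dd)
            if L<.04: continue
            r=abs((pts[:,0]-pts[i,0])*dd[1]-(pts[:,1]-pts[i,1])*dd[0])/L
            s=(r<.004); 
            if best is None or s.sum()>best.sum(): best=s
        l=cv2.fitLine(pts[best],cv2.DIST_HUBER,0,.001,.001).ravel()
        th=np.arctan2(-l[1],l[0]); th=(th+np.pi/2)%np.pi-np.pi/2
        out.append((n,len(pts),int(best.sum()),round(float(th),3)))
        if show: cv2.imwrite(f"pics/a{show}_{n}.png",im)
    o=monitor.get_obs(); p=o["position"]; R0=R.from_quat(o["ee_rot"]); G=p-.046*R0.as_matrix()[:,2]
    print(out,"t",o["clock"],"p",p.round(4),"G",G.round(4),"f",o["ft_force"].round(1),"g",round(o["grip_width"],3),"asin",np.arcsin((G[2]-.07)/.245).round(3))
E
python3 -c "
from h import *
ang()"
```

```text
[('top', 3139, 3030, 0.589), ('scene', 6979, 5738, 0.587)] t 18.35 p [ 0.5201 -0.1851  0.17  ] G [ 0.5203 -0.1851  0.216 ] f [-12.4  -2.    6.5] g 0.105 asin 0.638
```

```bash
sed -i 's/print(\[g,round(d\[0\]+fx,3),0,round(-d\[1\],3)/print([g,float(round(d[0]+fx,3)),0,float(round(-d[1]-.002,3))/' h.py; python3 -c "
from h import *
arc(.588,1.06,14,fx=-.003)"
```

```text
[0.05, 0.002, 0, -0.009, 0, 0, 0], [0.05, 0.007, 0, -0.015, 0, 0, 0], [0.05, 0.012, 0, -0.022, 0, 0, 0], [0.05, 0.017, 0, -0.028, 0, 0, 0], [0.05, 0.023, 0, -0.034, 0, 0, 0], [0.05, 0.029, 0, -0.04, 0, 0, 0], [0.05, 0.035, 0, -0.045, 0, 0, 0], [0.05, 0.041, 0, -0.051, 0, 0, 0], [0.05, 0.048, 0, -0.056, 0, 0, 0], [0.05, 0.054, 0, -0.061, 0, 0, 0], [0.05, 0.061, 0, -0.066, 0, 0, 0], [0.05, 0.068, 0, -0.07, 0, 0, 0], [0.05, 0.075, 0, -0.075, 0, 0, 0], [0.05, 0.082, 0, -0.079, 0, 0, 0],
```

Request:
{"name": "servo_tool", "arguments": {
  "motion": [
    [0.05, 0.002, 0, -0.009, 0, 0, 0],
    [0.05, 0.007, 0, -0.015, 0, 0, 0],
    [0.05, 0.012, 0, -0.022, 0, 0, 0],
    [0.05, 0.017, 0, -0.028, 0, 0, 0],
    [0.05, 0.023, 0, -0.034, 0, 0, 0],
    [0.05, 0.029, 0, -0.04, 0, 0, 0],
    [0.05, 0.035, 0, -0.045, 0, 0, 0],
    [0.05, 0.041, 0, -0.051, 0, 0, 0],
    [0.05, 0.048, 0, -0.056, 0, 0, 0],
    [0.05, 0.054, 0, -0.061, 0, 0, 0],
    [0.05, 0.061, 0, -0.066, 0, 0, 0],
    [0.05, 0.068, 0, -0.07, 0, 0, 0],
    [0.05, 0.075, 0, -0.075, 0, 0, 0],
    [0.05, 0.082, 0, -0.079, 0, 0, 0],
    [0.05, 0.082, 0, -0.079, 0, 0, 0],
    [0.05, 0.082, 0, -0.079, 0, 0, 0]
  ]
}}

```text
clock: 20.35
position: [0.6025, -0.1706, 0.2482]
ee_rot: [0.996, 0.085, 0.0, -0.0]
ft_force: [2.7, -1.3, -5.8]
grip_width: 0.1
```

```bash
python3 -c "
from h import *
ang()"
```

```text
[('top', 1307, 1263, 1.053), ('scene', 7591, 6628, 1.056)] t 20.45 p [ 0.6023 -0.1707  0.2481] G [ 0.6023 -0.1707  0.2941] f [ 3.3 -0.4 -5.7] g 0.101 asin 1.155
```

The cover is held at 1.055 rad. I'll ease it back to about 0.85.

```bash
python3 -c "
from h import *
arc(1.055,.85,10)"
```

```text
[0.05, -0.004, 0, 0.0, 0, 0, 0], [0.05, -0.009, 0, 0.003, 0, 0, 0], [0.05, -0.013, 0, 0.006, 0, 0, 0], [0.05, -0.017, 0, 0.008, 0, 0, 0], [0.05, -0.021, 0, 0.011, 0, 0, 0], [0.05, -0.025, 0, 0.014, 0, 0, 0], [0.05, -0.029, 0, 0.017, 0, 0, 0], [0.05, -0.033, 0, 0.02, 0, 0, 0], [0.05, -0.037, 0, 0.023, 0, 0, 0], [0.05, -0.041, 0, 0.027, 0, 0, 0],
```

Request:
{"name": "servo_tool", "arguments": {
  "motion": [
    [0.05, -0.004, 0, 0.003, 0, 0, 0],
    [0.05, -0.009, 0, 0.005, 0, 0, 0],
    [0.05, -0.013, 0, 0.008, 0, 0, 0],
    [0.05, -0.017, 0, 0.01, 0, 0, 0],
    [0.05, -0.021, 0, 0.013, 0, 0, 0],
    [0.05, -0.025, 0, 0.016, 0, 0, 0],
    [0.05, -0.029, 0, 0.019, 0, 0, 0],
    [0.05, -0.033, 0, 0.022, 0, 0, 0],
    [0.05, -0.037, 0, 0.025, 0, 0, 0],
    [0.05, -0.041, 0, 0.029, 0, 0, 0],
    [0.05, -0.041, 0, 0.029, 0, 0, 0],
    [0.05, -0.041, 0, 0.029, 0, 0, 0],
    [0.05, -0.041, 0, 0.029, 0, 0, 0],
    [0.05, -0.041, 0, 0.029, 0, 0, 0]
  ]
}}

```text
clock: 22.2
position: [0.5618, -0.1777, 0.2197]
ee_rot: [0.996, 0.085, -0.0, 0.0]
ft_force: [-4.3, 1.2, 6.9]
grip_width: 0.096
```

```bash
python3 -c "
from h import *
ang(); ang(1)
im,d,P,T=cloud('scene')
m=(P[...,2]>.035)&(P[...,2]<.06)&(abs(P[...,0]-.61)<.08)&(abs(P[...,1]-.167)<.08)
print(m.sum(),np.median(P[m],0).round(4),monitor.get_obs()['joint_velocities'].round(3))"
```

```text
[('top', 2159, 2115, 0.845), ('scene', 7588, 6392, 0.847)] t 22.3 p [ 0.5618 -0.1777  0.2197] G [ 0.5618 -0.1777  0.2657] f [-5.   0.9  4.9] g 0.1 asin 0.925
[('top', 2162, 2118, 0.844), ('scene', 7611, 6376, 0.846)] t 22.4 p [ 0.5618 -0.1777  0.2197] G [ 0.5618 -0.1777  0.2657] f [-4.2  1.3  6.1] g 0.101 asin 0.925
210 [0.6136 0.1643 0.0429] [-0.001  0.001 -0.     0.001 -0.001 -0.     0.001]
```

View pics/a1_scene.png

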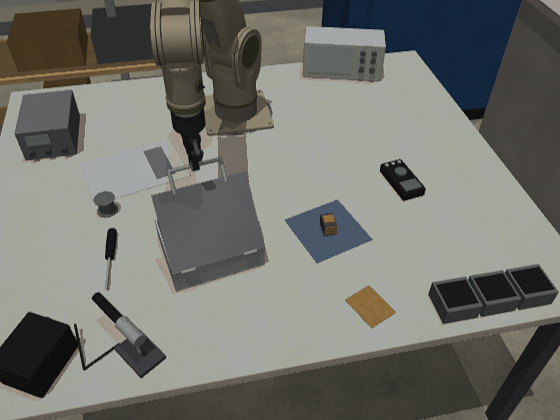

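The picture shows the cover held half open by its bar at (197,168). The transformer stands on the mat at (329,224), and the multimeter, spool and screwdriver haven't moved. The cover angle is steady at 0.845 rad, so I'm handing in.

```bash
python3 -c "
from workcell import ticket
print(ticket.hand_in())"
```

```text
the job is handed in; nothing more can be done
None
```

The job is done and handed in at about 22.5 s, though no verdict was reported. The transformer is on the mat, and the arm is holding the cover by its bar just below the balance point.

- **Transformer:** it stands let go near the middle of the mat. Its top is at z≈0.043 m and its centre is about (0.609, 0.166), with the mat's centre at about (0.611, 0.167).
- **Cover:** I raised it to about 1.055 rad and held it there briefly. Then I eased it back to about 0.845 rad, measured with both depth cameras and steady over repeated readings. The grip holds the bar, and the arm is still.
- **Bystanders:** the multimeter, spool and screwdriver look unmoved in the last picture; I did not measure them.

**Failed or disagreeing checks:**
- **First grasp failed:** one finger pressed on top of the transformer with about 31 N and tilted it slightly. I released it, it settled back on its foot, and the second grasp worked.
- **Tool position disagreed:** depth data and that contact showed the real fingertips about 27 mm behind the reported TCP, so I corrected for it by hand.
- **Bar angle from the tool disagreed:** the angle worked out from the tool's height read 0.925 rad, against 0.845 from the cameras. I trusted the camera plane fits, and both values are below 0.93.

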